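# Centre the egg cup on its serving stand

### The arm

A 6-joint arm with a two-finger parallel gripper is mounted at the origin on a cart in front of the work surface, level with it; the furniture and walls round the work are solid. World frame = base frame: x ahead of the robot, y to its left, z up, the work surface at z = 0. Lengths are in mm, angles in rad, forces in N, time in s.
With the tool pointing down it reaches from about 350 to 775 mm from the base axis. Payload 7.3 kg.
Tool frame: the origin (TCP) lies at the very end of the fingers, on their centre line; the grasp point (between the pads) lies 19 mm behind it; z points along the fingers, y is the line along which they close (so a half turn about z gives the same grasp; the last joint's range is limited). The gripper opens to 92 mm and grips with 3 to 60 N. Pads are 19 mm wide; open, the fingers measure 130 mm over their backs; the gripper's body (75 mm by 190 mm) begins 47 mm behind the grasp point.
Start: joints at [0.982, 0.342, 1.524, -0, 1.275, -0.146], TCP at [224.936, 474.393, 226.741] pointing down, gripper open.
Joint ranges: [-2.53, 2.53], [-0.77, 2.02], [0.04, 2.7], [-1, 4.14], [0.28, 2.66], [-3.11, 3.11]. Speed limits (rad/s): [2.57, 2.57, 3.14, 3.14, 3.14, 3.14].

### API

Orientations are given as a unit quaternion [w, x, y, z].
In Python, from station import state, imaging, env gives the robot as it stands.
- The arm moves only by the shell command python3 -m pendant 'ROWS'. ROWS is JSON, a list of rows, each an object of numbers: "fingers": the opening, from 0 (shut) to 1 (fully open); "x", "y", "z": the shift along the world's x, y, z in cm; "ax", "ay", "az": the turn, a rotation vector about the world's x, y, z in degrees. In form: [{"fingers": .., "x": .., "y": .., "z": .., "ax": .., "ay": .., "az": ..}, ...]. A call has 1 to 5 rows; each row is the pose to reach, as a shift and turn from the pose commanded when the call began; what a row does not reach only later rows make up. A row lasts 1/12 s, in which the tool goes at most 41.7 mm and 7.16 degrees, less where a joint would pass 70% of its speed; a pose out of reach is approached as far as the arm can. A call with a gripper value outside its range is refused whole. The fingers move at their own pace and stop on an object; the grip force is fixed at half the most. Time passes only in rows, so rows that repeat a pose let the fingers close. It gives the time, the measured TCP pose, the force and the opening at its end, in the units of the state.
- state(): the state, without advancing time (a new reading comes with each control period).
- imaging.read_camera(name): name is "scene" or "top" or "wrist"; returns a dict with "pixels" (384x512x3 uint8, red, green, blue), "range_z" (384x512 float32, mm along the optical axis (not along the pixel's ray), 0 where there is no reading), "mtx" (3x3 intrinsics, pixels), "D" ([k1, k2, p1, p2, k3] as OpenCV has them; the pictures are not rectified), "rvec" (rotation vector, rad) and "tvec" (3), from world to camera coordinates, as OpenCV has them. Camera axes: x right, y down, z forward; pixel columns grow to the right and rows downward; lengths in mm; the calibration is good to about 2 mm. A picture is of the moment at which its call begins.
- env.hand_in(): hands the job in, once; it reports no verdict.
The state is a dict: "clock": time; "joints": joint angles; "qvel": joint speeds; "tau": joint torques, N m; "eef_pos": TCP position; "ee_rot": TCP orientation; "force": force on the tool from outside, world axes, zero at the start; "wrist_torque": the same for the moment, N m; "gripper_width": finger opening in mm.
Only numpy, scipy, OpenCV 4.12 (cv2) and the standard library are available. Lean on these libraries where they do the work, as an engineer would, in place of code of your own. Each camera call takes 0.05 s, during which the arm holds its last target. There are 200 camera calls.

### The job

The blue egg cup, with a loose egg in it, has been put down to one side on the little dark metal serving stand. Nudge the cup gently sideways with the fingertips until its foot stands wholly inside the brass ring in the middle of the stand, then leave it standing there upright with the egg in it. Do not grip, lift or tip the cup, do not press on the egg, and leave the stand and the things around it where they are.

Things in the scene. Friction and masses are not known exactly. Their poses are not given: they have to be found in the camera images.
- egg_cup: Blue ceramic egg cup, loose, about 80 g, on the top of the stand; round foot 40 mm across and 5 mm high, waist 24 mm across, bowl widening to the rim, its widest part, 56 mm across, 36 mm above the underside. Origin: centre of the underside of the foot; z up its axis. The glazed foot slides easily on the metal (friction about 0.36: about half a newton moves it); pushed at or below the rim it slides upright, pushed higher it may tip.
- egg: Brown egg, about 50 g, 39 mm thick and 50 mm tall, standing loose in the cup. Origin: its lower end, about 9 mm above the cup's underside; z towards its upper end when it stands upright. Its top is about 59 mm above the cup's underside.
- stand_top (a point): Centre of the flat top of the round dark metal serving stand, 60 mm above the worktop. The stand is loose but heavy (0.9 kg); its top is 110 mm across, without a rim, on a 32 mm column and a 90 mm foot. A thin brass ring, inner diameter 59 mm, outer 64 mm, flush with the top, runs round the centre. z up.
- salt_shaker: Bystander: glass salt shaker with a grey cap, 44 mm across, 90 mm tall, on the worktop behind the stand; origin at the centre of its underside.
- dropper_bottle: Bystander: small brown dropper bottle with a black top, 33 mm across, 102 mm tall, on the worktop behind the stand; origin at the centre of its underside.
- mug: Bystander: small white mug, 60 mm across, 87 mm with the handle, 50 mm tall, on the chopping board (22 mm thick) to the right of the stand; origin at its underside.
- teaspoon: Bystander: metal teaspoon, 137 mm long, lying on the chopping board; origin at its underside.
Things that resemble listed ones, but are neither listed nor needed, are in the scene too. Of the things that look like the egg, the smaller one is meant. There is more than one size of the egg_cup; the job needs the larger.

How it is judged (in metres and radians):
At the end, for the whole second after the job is handed in: The egg cup is upright (0.08 rad) and still on the stand, its axis within 9.5 mm of the centre (foot inside the ring); the egg is in it (lower end within 18 mm of the underside, leaning under 0.6 rad); the stand is upright (0.05 rad), within 15 mm of its start (horizontal distance between egg_cup and stand_top below 0.0095 m and z of egg_cup in the frame of stand_top between -0.004 and 0.004 m and angle between egg_cup's own z axis and vertical below 0.08 rad and distance between egg and egg_cup below 0.018 m and angle between egg's own z axis and vertical below 0.6 rad and distance of stand_top from where it was at the start of the episode below 0.015 m and angle between stand_top's own z axis and vertical below 0.05 rad and linear speed of egg_cup below 0.01 m/s); the robot touches nothing.
It fails at once if the cup is lifted more than 8 mm off the stand, falls off it, or is tipped by more than 0.25 rad (z of egg_cup in the frame of stand_top above 0.008 m or z of egg_cup in the frame of stand_top below -0.008 m or angle between egg_cup's own z axis and vertical above 0.25 rad).
It fails at once if the cup is squeezed or struck with more than 8 N (contact force between any of the fingers, the arm and egg_cup above 8 N).
It fails at once if the egg is pressed by the robot with more than 2 N or leaves the cup (contact force between any of the fingers, the arm and egg above 2 N or distance between egg and egg_cup above 0.03 m).
It fails at once if the stand is shifted more than 15 mm or tipped (distance of stand_top from where it was at the start of the episode above 0.015 m or angle between stand_top's own z axis and vertical above 0.15 rad).
It fails at once if a bystander is moved more than 20 mm (distance of any of salt_shaker, dropper_bottle, mug, teaspoon from where it was at the start of the episode above 0.02 m).
It also fails if it takes over 48 s, if anything falls off the work surface, if the arm or the gripper's body presses on something with over 40 N, if the wrist force passes 120 N, or if a joint passes its speed limit or range.

## Working session

There is one attempt and no reset: what is moved stays moved. The work goes in short steps, Python scripts to look and compute and a shell command to move; the robot and the scene stay as the last step left them, time stands still between calls to the robot, and variables do not carry over. Pictures are saved under pics/ and viewed, on a budget of 10 in all, crops included, one or two more only if the job needs it, and the job is handed in when it is done.

```bash
mkdir -p pics; cat > h.py <<'E'
import cv2, numpy as np
from station import state, imaging, env
def cam(n):
    return imaging.read_camera(n)
def world(c,u,v,z=None):
    "pixel(s) -> world: by depth if z None, else by plane z"
    u=np.atleast_1d(u).astype(float);v=np.atleast_1d(v).astype(float)
    n=cv2.undistortPoints(np.stack([u,v],1)[:,None],c["mtx"],c["D"])[:,0]
    d=np.c_[n,np.ones(len(n))]
    R=cv2.Rodrigues(np.array(c["rvec"],float))[0];t=np.array(c["tvec"],float).ravel()
    o=-R.T@t; D=d@R
    if z is None: s=c["range_z"][v.astype(int),u.astype(int)]
    else: s=(z-o[2])/D[:,2]
    return o+D*np.asarray(s)[:,None]
def proj(c,P):
    return cv2.projectPoints(np.array(P,float).reshape(-1,3),np.array(c["rvec"],float),np.array(c["tvec"],float),c["mtx"],c["D"])[0][:,0]
E
python3 - <<'E'
from h import *
for n in("scene","top"):
    c=cam(n); cv2.imwrite(f"pics/{n}1.png",cv2.resize(c["pixels"][:,:,::-1],(800,600),interpolation=cv2.INTER_CUBIC))
s=state();print(s)
E
```

```text
{'clock': 0.1, 'joints': array([ 9.81987536e-01,  3.42676028e-01,  1.52489741e+00, -5.63038267e-06,
        1.27539269e+00, -1.45972449e-01]), 'qvel': array([-0.00040166, -0.00041667, -0.00108395,  0.00159843, -0.00033673,
        0.00128585]), 'tau': array([ 2.02178271e-03, -4.32002807e+01, -2.44696605e+01,  7.20530888e-02,
        5.26556536e-02, -6.08807886e-05]), 'eef_pos': array([224.73645283, 474.07921948, 226.11093331]), 'ee_rot': array([-2.44150288e-04,  2.19612539e-01,  9.75586932e-01, -6.41876989e-04]), 'force': array([-0.37863723, -0.54109639,  0.25819741]), 'wrist_torque': array([ 0.00808424, -0.00433147, -0.04720241]), 'gripper_width': 91.81650335188644}
```

View pics/scene1.png

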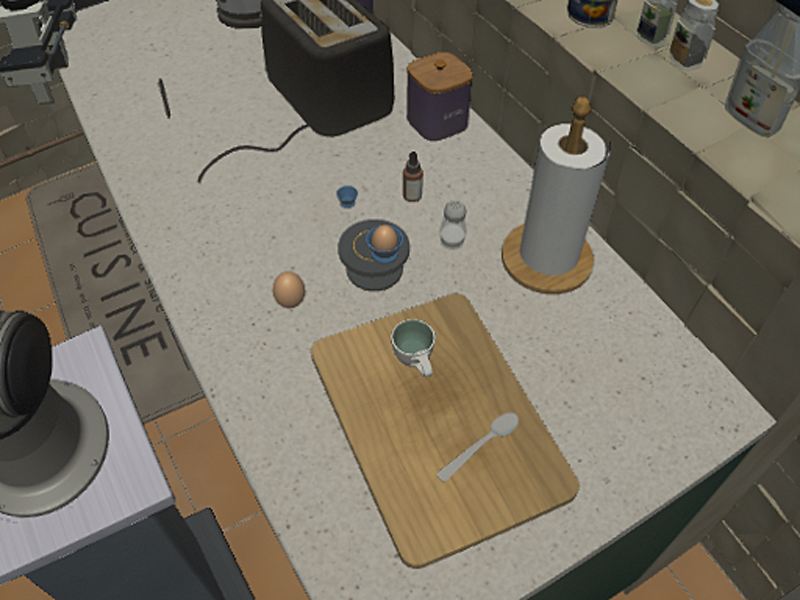

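View pics/top1.png

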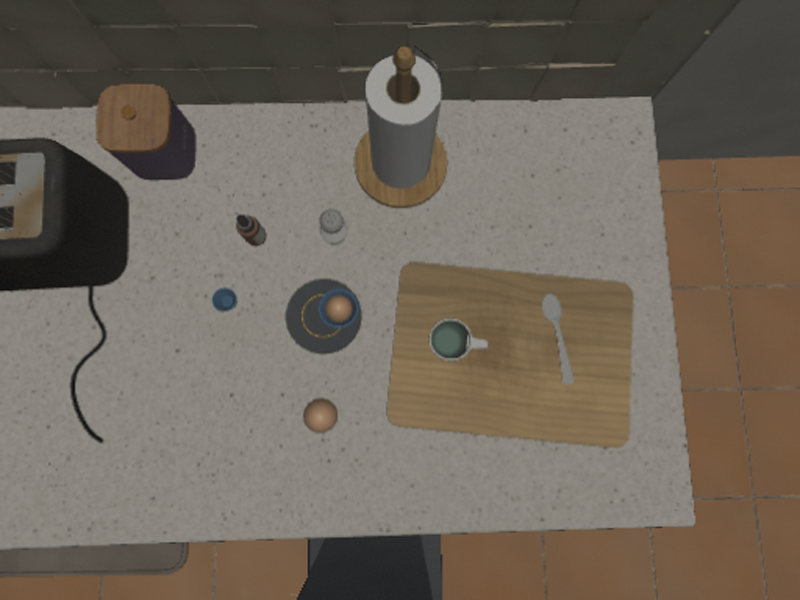

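Top view (800x600): the cup and egg on the stand are at (339,309), with the stand and brass ring centred at about (322,316). The candidates are:
- **Cups:** one on the stand, larger (339,309), and one on the worktop, smaller (224,299). The one on the stand is meant.
- **Eggs:** one in the cup, smaller (339,309), and one on the worktop, larger (320,415). The one in the cup is meant.

Next I measure and take a crop to confirm.

```bash
cat > m.py <<'E'
from h import *
def fit(p):
    A=np.c_[2*p[:,:2],np.ones(len(p))];b=(p[:,:2]**2).sum(1)
    for _ in range(4):
        x=np.linalg.lstsq(A,b,rcond=None)[0]; r=np.sqrt(x[2]+x[0]**2+x[1]**2)
        e=abs(np.hypot(*(p[:,:2]-x[:2]).T)-r); k=e<max(1.5,2*np.median(e)); 
        p,A,b=p[k],A[k],b[k]
    return np.round([*x[:2],r,len(p)],1)
def measure(n,verbose=True):
    c=cam(n); hsv=cv2.cvtColor(c["pixels"],cv2.COLOR_RGB2HSV); H,S,V=cv2.split(hsv)
    vv,uu=np.mgrid[:384,:512]; W=world(c,uu.ravel(),vv.ravel()).reshape(384,512,3)
    near=(np.hypot(W[...,0]-S0[0],W[...,1]-S0[1])<75)
    blue=(H>95)&(H<125)&(S>110)&near&(W[...,2]>55)
    st=near&(abs(W[...,2]-60)<5)
    brass=st&(H>10)&(H<35)&(S>90)&(abs(W[...,2]-60)<4)
    # stand edge: contour of dark top
    dark=(near&(W[...,2]>54)).astype(np.uint8)
    top=(abs(W[...,2]-60)<4)&near
    rim=blue&(W[...,2]>91)&(W[...,2]<101)
    out={}
    v,u=np.nonzero(brass); out["brass"]=fit(world(c,u,v,60)) if len(u)>15 else len(u)
    cn=max(cv2.findContours(top.astype(np.uint8),cv2.RETR_EXTERNAL,cv2.CHAIN_APPROX_NONE)[0],key=len)[:,0]
    out["standedge"]=fit(world(c,cn[:,0],cn[:,1],60))
    cs=cv2.findContours((blue|(near&(W[...,2]>98))).astype(np.uint8),cv2.RETR_EXTERNAL,cv2.CHAIN_APPROX_NONE)[0]
    cn=max(cs,key=len)[:,0]
    out["cupcontour@96"]=fit(world(c,cn[:,0],cn[:,1],96))
    v,u=np.nonzero(rim); out["rimpts"]=fit(W[v,u]) if len(u)>10 else len(u)
    egg=near&(W[...,2]>99)&(H<20)&(S>60); v,u=np.nonzero(egg)
    if len(u): out["eggtop"]=(np.round(W[v,u].mean(0),1),W[v,u,2].max().round(1))
    return c,out
S0=(0,0)
E
python3 - <<'E'
import m; from m import *
c=cam("top"); p=world(c,[322/1.5625],[316/1.5625],60)[0]; print("guess",p, world(c,[310/1.5625],[330/1.5625]))
m.S0=p[:2]
for n in("top","scene"):
    c,o=measure(n); print(n,o)
    u,v=proj(c,[p])[0].astype(int); im=c["pixels"][v-48:v+48,u-64:u+64,::-1]
    cv2.imwrite(f"pics/crop_{n}.png",cv2.resize(im,None,fx=3,fy=3,interpolation=cv2.INTER_CUBIC))
a=[cv2.imread(f"pics/crop_{n}.png") for n in("top","scene")];cv2.imwrite("pics/crop1.png",np.hstack(a))
c=cam("top")
for nm,(u,v),z in[("salt",(331,222),90),("drop",(244,222),102),("mug",(450,340),72),("towel",(403,180),0)]: print(nm,world(c,[u/1.5625],[v/1.5625],z).round())
E
```

```text
guess [564.06056573  40.67669793  60.        ] [[543.99632479  57.82334911  61.46640876]]
top {'brass': array([565.7,  39.8,  30.6,  51. ]), 'standedge': array([566.2,  39.8,  53.5, 127. ]), 'cupcontour@96': array([571.9,  15.1,  17.6,  46. ]), 'rimpts': 0, 'eggtop': (array([568.7,  13.6, 111.2]), np.float64(119.5))}
scene {'brass': array([567.6,  40.2,  29.8,  23. ]), 'standedge': array([566.5,  37.5,  54.4,  96. ]), 'cupcontour@96': array([576.9,  16.2,  23.1,  39. ]), 'rimpts': array([572.1,  12.6,  25.5,  23. ]), 'eggtop': (array([568.4,   6.5, 110.7]), np.float64(123.3))}
salt [[696.  24.  90.]]
drop [[695. 145. 102.]]
mug [[ 523. -142.   72.]]
towel [[790. -84.   0.]]
```

View pics/crop1.png

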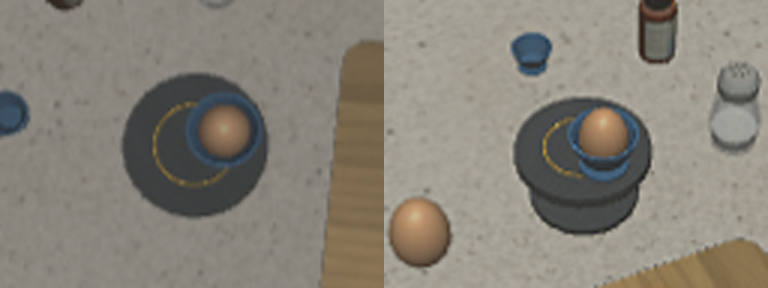

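The crops show the larger blue cup holding the smaller egg, right of and behind the ring (top crop: cup (225,130), ring (193,145)). The ring is centred at about (566, 40). I'll improve the cup fit with a colour-only mask and its convex hull.

```bash
cat > cup.py <<'E'
from m import fit; from h import *
def cup(n,zr=96,guess=(572,12,96)):
    c=cam(n); H,S,V=cv2.split(cv2.cvtColor(c["pixels"],cv2.COLOR_RGB2HSV))
    b=((H>98)&(H<122)&(S>90)&(V>30)).astype(np.uint8)
    u,v=proj(c,[guess])[0]; k=np.zeros_like(b); cv2.circle(k,(int(u),int(v)),20,1,-1); b&=k
    cs=[x for x in cv2.findContours(b,cv2.RETR_EXTERNAL,cv2.CHAIN_APPROX_NONE)[0] if len(x)>5]
    h=cv2.convexHull(np.vstack(cs))[:,0]
    # densify via filled hull outline
    f=np.zeros_like(b); cv2.fillConvexPoly(f,h,1); q=cv2.findContours(f,cv2.RETR_EXTERNAL,cv2.CHAIN_APPROX_NONE)[0][0][:,0]
    return c,fit(world(c,q[:,0],q[:,1],zr)),b.sum()
if __name__=="__main__":
    import sys
    g=[float(a) for a in sys.argv[1:3]]+[96] if len(sys.argv)>2 else (572,12,96)
    for n in("top","scene"): print(n,*cup(n,guess=g)[1:])
E
python3 cup.py; python3 - <<'E'
from h import *
from scipy.spatial.transform import Rotation as R
q=state()["ee_rot"]; print(R.from_quat(np.roll(q,-1)).as_matrix().round(3))
E
```

```text
top [570.7  14.6  25.9  67. ] 124
scene [569.6   5.9  33.3  46. ] 131
[[-0.904  0.428 -0.   ]
 [ 0.428  0.904 -0.   ]
 [-0.    -0.    -1.   ]]
```

Cup is at about (571, 14.5) and the stand centre at about (566, 40), so it needs about 26 mm along (-0.19, 0.98). I'll push with both fingertips, part open, so the rim rests against the two finger edges. I approach at height to (582, -45) with yaw -53.6°.

```bash

python3 -m pendant '[{"fingers":0.33,"x":1.8,"y":-2.6,"z":0,"az":-2.7},{"fingers":0.33,"x":3.6,"y":-5.2,"z":0,"az":-5.4},{"fingers":0.33,"x":5.4,"y":-7.8,"z":0,"az":-8.1},{"fingers":0.33,"x":7.2,"y":-10.4,"z":0,"az":-10.8},{"fingers":0.33,"x":9,"y":-13,"z":0,"az":-13.4}]'
python3 -m pendant '[{"fingers":0.33,"x":1.8,"y":-2.6,"z":0,"az":-2.7},{"fingers":0.33,"x":3.6,"y":-5.2,"z":0,"az":-5.4},{"fingers":0.33,"x":5.4,"y":-7.8,"z":0,"az":-8.1},{"fingers":0.33,"x":7.2,"y":-10.4,"z":0,"az":-10.8},{"fingers":0.33,"x":9,"y":-13,"z":0,"az":-13.4}]'
python3 -m pendant '[{"fingers":0.33,"x":1.8,"y":-2.6,"z":0,"az":-2.7},{"fingers":0.33,"x":3.6,"y":-5.2,"z":0,"az":-5.4},{"fingers":0.33,"x":5.4,"y":-7.8,"z":0,"az":-8.1},{"fingers":0.33,"x":7.2,"y":-10.4,"z":0,"az":-10.8},{"fingers":0.33,"x":9,"y":-13,"z":0,"az":-13.4}]'
```

```text
$[0]: bad value
$[0]: bad value
$[0]: bad value
```

```bash

python3 -m pendant '[{"fingers":0.33,"x":1.8,"y":-2.6,"z":0,"ax":0,"ay":0,"az":-2.7},{"fingers":0.33,"x":3.6,"y":-5.2,"z":0,"ax":0,"ay":0,"az":-5.4},{"fingers":0.33,"x":5.4,"y":-7.8,"z":0,"ax":0,"ay":0,"az":-8.1},{"fingers":0.33,"x":7.2,"y":-10.4,"z":0,"ax":0,"ay":0,"az":-10.8},{"fingers":0.33,"x":9,"y":-13,"z":0,"ax":0,"ay":0,"az":-13.4}]'
```

```text
clock: 0.82
eef_pos: [315.4, 343.2, 226.8]
ee_rot: [0.0, 0.333, 0.943, 0.0]
force: [0.7, 0.3, 0.4]
gripper_width: 63.5
```

```bash

python3 -m pendant '[{"fingers":0.33,"x":1.8,"y":-2.6,"z":0,"ax":0,"ay":0,"az":-2.7},{"fingers":0.33,"x":3.6,"y":-5.2,"z":0,"ax":0,"ay":0,"az":-5.4},{"fingers":0.33,"x":5.4,"y":-7.8,"z":0,"ax":0,"ay":0,"az":-8.1},{"fingers":0.33,"x":7.2,"y":-10.4,"z":0,"ax":0,"ay":0,"az":-10.8},{"fingers":0.33,"x":9,"y":-13,"z":0,"ax":0,"ay":0,"az":-13.4}]'
python3 -m pendant '[{"fingers":0.33,"x":1.8,"y":-2.6,"z":0,"ax":0,"ay":0,"az":-2.7},{"fingers":0.33,"x":3.6,"y":-5.2,"z":0,"ax":0,"ay":0,"az":-5.4},{"fingers":0.33,"x":5.4,"y":-7.8,"z":0,"ax":0,"ay":0,"az":-8.1},{"fingers":0.33,"x":7.2,"y":-10.4,"z":0,"ax":0,"ay":0,"az":-10.8},{"fingers":0.33,"x":9,"y":-13,"z":0,"ax":0,"ay":0,"az":-13.4}]'
python3 -m pendant '[{"fingers":0.33,"x":1.8,"y":-2.6,"z":0,"ax":0,"ay":0,"az":-2.7},{"fingers":0.33,"x":3.6,"y":-5.2,"z":0,"ax":0,"ay":0,"az":-5.4},{"fingers":0.33,"x":5.4,"y":-7.8,"z":0,"ax":0,"ay":0,"az":-8.1},{"fingers":0.33,"x":7.2,"y":-10.4,"z":0,"ax":0,"ay":0,"az":-10.8},{"fingers":0.33,"x":8.8,"y":-12.8,"z":0,"ax":0,"ay":0,"az":-13.4}]'
```

```text
clock: 1.23
eef_pos: [405.6, 213.0, 226.9]
ee_rot: [0.0, 0.441, 0.898, 0.0]
force: [0.4, -0.4, 1.1]
gripper_width: 31.5
clock: 1.65
eef_pos: [495.6, 82.9, 226.8]
ee_rot: [0.0, 0.543, 0.84, 0.0]
force: [0.1, 0.2, -0.6]
gripper_width: 30.4
clock: 2.07
eef_pos: [583.8, -45.3, 226.6]
ee_rot: [0.0, 0.637, 0.771, 0.0]
force: [0.6, -0.3, -0.0]
gripper_width: 30.4
```

```bash

python3 -m pendant '[{"fingers":0.33,"x":0,"y":0,"z":-3,"ax":0,"ay":0,"az":0},{"fingers":0.33,"x":0,"y":0,"z":-6,"ax":0,"ay":0,"az":0},{"fingers":0.33,"x":0,"y":0,"z":-9,"ax":0,"ay":0,"az":0},{"fingers":0.33,"x":-0.1,"y":0,"z":-12,"ax":0,"ay":0,"az":0},{"fingers":0.33,"x":-0.1,"y":0,"z":-14.7,"ax":0,"ay":0,"az":0}]'
python3 - <<'E'
from h import *
c=cam("wrist"); a=c["pixels"][:,:,::-1]
c=cam("scene"); u,v=proj(c,[[570,0,90]])[0].astype(int); b=c["pixels"][v-60:v+60,u-80:u+80,::-1]
cv2.imwrite("pics/pre.png",np.hstack([cv2.resize(a,(400,300)),cv2.resize(b,(400,300),interpolation=cv2.INTER_CUBIC)]))
print(state()["eef_pos"],state()["force"])
E
python3 cup.py
```

```text
clock: 2.48
eef_pos: [581.3, -43.6, 77.9]
ee_rot: [-0.0, 0.636, 0.772, -0.0]
force: [-0.1, -0.5, -0.7]
gripper_width: 29.9
[578.87814797 -43.08742857  75.41957116] [-0.89344221 -0.42755171 -0.68374013]
top [569.4  17.   24.6  38. ] 121Traceback (most recent call last):
  File "cup.py", line 14, in <module>
    for n in("top","scene"): print(n,*cup(n,guess=g)[1:])
                                      ~~~^^^^^^^^^^^
  File "cup.py", line 7, in cup
    h=cv2.convexHull(np.vstack(cs))[:,0]
                     ~~~~~~~~~^^^^
    return _nx.concatenate(arrs, 0, dtype=dtype, casting=casting)
           ~~~~~~~~~~~~~~~^^^^^^^^^^^^^^^^^^^^^^^^^^^^^^^^^^^^^^^
ValueError: need at least one array to concatenate
```

View pics/pre.png

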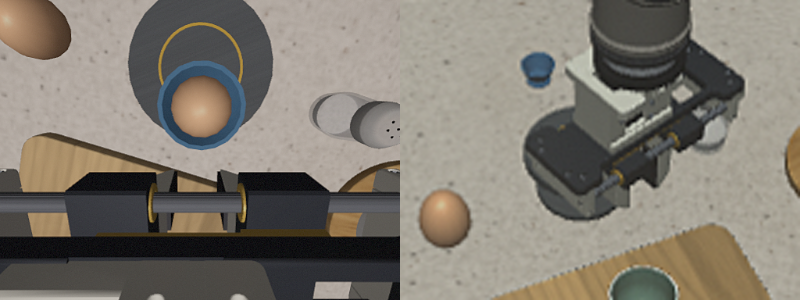

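The wrist view (left half) shows cup (201,105) and ring (201,65), lined up with the finger gap at about x=198, so it is the best view for measuring. I'll fit both from there.

```bash
cat > w.py <<'E'
from m import fit; from h import *
def wrist():
    c=cam("wrist"); H,S,V=cv2.split(cv2.cvtColor(c["pixels"],cv2.COLOR_RGB2HSV))
    b=((H>98)&(H<122)&(S>90)&(V>30)).astype(np.uint8)
    n,L,st,_=cv2.connectedComponentsWithStats(b); i=1+st[1:,4].argmax()
    q=cv2.findContours((L==i).astype(np.uint8),cv2.RETR_EXTERNAL,cv2.CHAIN_APPROX_NONE)[0][0][:,0]
    q=cv2.convexHull(q)[:,0]; f=np.zeros_like(b); cv2.fillConvexPoly(f,q,1)
    q=cv2.findContours(f,cv2.RETR_EXTERNAL,cv2.CHAIN_APPROX_NONE)[0][0][:,0]
    cp=fit(world(c,q[:,0],q[:,1],96))
    br=(H>12)&(H<30)&(S>100)&(V>60); v,u=np.nonzero(br); P=world(c,u,v,60)
    k=np.hypot(P[:,0]-566,P[:,1]-40)<42; k&=np.hypot(P[:,0]-566,P[:,1]-40)>22; rg=fit(P[k])
    W=world(c,*np.nonzero(f)[::-1]); 
    s=state(); print("cup",cp,"ring",rg,"ring-cup",(rg-cp)[:2].round(1),"eggtop z",W[:,2].max().round(1)); print("tcp",s["eef_pos"].round(1),"F",s["force"].round(2),"t",s["clock"],"w",round(s["gripper_width"],1))
    return c
if __name__=="__main__": wrist()
E
python3 w.py
```

```text
cup [573.4  14.6  27.2 313. ] ring [568.5  39.2  30.8 915. ] ring-cup [-4.9 24.6] eggtop z 238.0
tcp [583.  -43.8  81.3] F [ 0.46 -1.04  1.  ] t 2.7333 w 30.4
```

```bash

python3 -m pendant '[{"fingers":0.33,"x":0,"y":0.6,"z":0,"ax":0,"ay":0,"az":0},{"fingers":0.33,"x":-0.1,"y":1.1,"z":0,"ax":0,"ay":0,"az":0},{"fingers":0.33,"x":-0.1,"y":1.5,"z":0,"ax":0,"ay":0,"az":0},{"fingers":0.33,"x":-0.2,"y":1.7,"z":0,"ax":0,"ay":0,"az":0},{"fingers":0.33,"x":-0.2,"y":1.8,"z":0,"ax":0,"ay":0,"az":0}]'
python3 w.py
python3 -m pendant '[{"fingers":0.33,"x":-0.02,"y":0.1,"z":0,"ax":0,"ay":0,"az":0},{"fingers":0.33,"x":-0.04,"y":0.2,"z":0,"ax":0,"ay":0,"az":0},{"fingers":0.33,"x":-0.06,"y":0.3,"z":0,"ax":0,"ay":0,"az":0},{"fingers":0.33,"x":-0.08,"y":0.4,"z":0,"ax":0,"ay":0,"az":0},{"fingers":0.33,"x":-0.1,"y":0.5,"z":0,"ax":0,"ay":0,"az":0}]'
python3 -m pendant '[{"fingers":0.33,"x":-0.02,"y":0.1,"z":0,"ax":0,"ay":0,"az":0},{"fingers":0.33,"x":-0.04,"y":0.2,"z":0,"ax":0,"ay":0,"az":0},{"fingers":0.33,"x":-0.06,"y":0.3,"z":0,"ax":0,"ay":0,"az":0},{"fingers":0.33,"x":-0.08,"y":0.4,"z":0,"ax":0,"ay":0,"az":0},{"fingers":0.33,"x":-0.1,"y":0.5,"z":0,"ax":0,"ay":0,"az":0}]'
python3 - <<'E'
from w import *
c=wrist(); cv2.imwrite("pics/push1.png",c["pixels"][:,:,::-1])
E
```

```text
clock: 3.15
eef_pos: [579.9, -24.9, 80.3]
ee_rot: [0.0, 0.636, 0.772, 0.0]
force: [-0.3, 1.0, 1.1]
gripper_width: 30.4
cup [573.5  14.7  27.2 296. ] ring [568.4  39.4  30.6 902. ] ring-cup [-5.1 24.7] eggtop z 238.1
tcp [580.  -25.   80.2] F [ 0.51 -0.71 -0.15] t 3.2 w 30.5
clock: 3.62
eef_pos: [578.9, -20.6, 79.7]
ee_rot: [0.0, 0.636, 0.772, 0.0]
force: [0.1, -0.2, -0.4]
gripper_width: 30.2
clock: 4.03
eef_pos: [578.0, -15.6, 79.8]
ee_rot: [0.0, 0.636, 0.772, 0.0]
force: [-0.2, 0.8, 0.2]
gripper_width: 30.2
cup [572.6  16.2  27.3 294. ] ring [568.4  39.5  30.6 861. ] ring-cup [-4.2 23.3] eggtop z 237.5
tcp [577.9 -15.4  79.7] F [0.47 0.15 0.3 ] t 4.0833 w 30.5
```

View pics/push1.png

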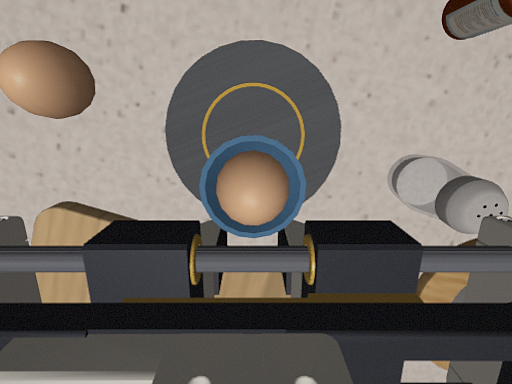

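The cup (252,187) sits squarely between the fingertips and has begun to slide upright towards the ring (253,133). Pushing on.

```bash

python3 -m pendant '[{"fingers":0.33,"x":-0.02,"y":0.1,"z":0,"ax":0,"ay":0,"az":0},{"fingers":0.33,"x":-0.04,"y":0.2,"z":0,"ax":0,"ay":0,"az":0},{"fingers":0.33,"x":-0.06,"y":0.3,"z":0,"ax":0,"ay":0,"az":0},{"fingers":0.33,"x":-0.08,"y":0.4,"z":0,"ax":0,"ay":0,"az":0},{"fingers":0.33,"x":-0.1,"y":0.5,"z":0,"ax":0,"ay":0,"az":0}]'
python3 w.py
python3 -m pendant '[{"fingers":0.33,"x":-0.02,"y":0.1,"z":0,"ax":0,"ay":0,"az":0},{"fingers":0.33,"x":-0.04,"y":0.2,"z":0,"ax":0,"ay":0,"az":0},{"fingers":0.33,"x":-0.06,"y":0.3,"z":0,"ax":0,"ay":0,"az":0},{"fingers":0.33,"x":-0.08,"y":0.4,"z":0,"ax":0,"ay":0,"az":0},{"fingers":0.33,"x":-0.1,"y":0.5,"z":0,"ax":0,"ay":0,"az":0}]'
python3 -m pendant '[{"fingers":0.33,"x":-0.02,"y":0.1,"z":0,"ax":0,"ay":0,"az":0},{"fingers":0.33,"x":-0.04,"y":0.2,"z":0,"ax":0,"ay":0,"az":0},{"fingers":0.33,"x":-0.06,"y":0.3,"z":0,"ax":0,"ay":0,"az":0},{"fingers":0.33,"x":-0.08,"y":0.4,"z":0,"ax":0,"ay":0,"az":0},{"fingers":0.33,"x":-0.1,"y":0.5,"z":0,"ax":0,"ay":0,"az":0}]'
python3 w.py
```

```text
clock: 4.5
eef_pos: [576.9, -10.5, 79.7]
ee_rot: [0.0, 0.636, 0.772, 0.0]
force: [0.0, -0.3, -0.5]
gripper_width: 30.3
cup [571.4  21.2  27.3 294. ] ring [568.4  39.5  30.6 796. ] ring-cup [-3.  18.3] eggtop z 237.5
tcp [576.9 -10.3  79.7] F [ 1.13 -0.56  0.66] t 4.55 w 30.2
clock: 4.97
eef_pos: [575.9, -5.5, 79.7]
ee_rot: [0.0, 0.636, 0.772, 0.0]
force: [0.0, -0.5, -0.2]
gripper_width: 30.2
clock: 5.38
eef_pos: [574.9, -0.5, 79.7]
ee_rot: [0.0, 0.636, 0.772, 0.0]
force: [0.1, -1.0, 0.2]
gripper_width: 30.2
cup [569.4  31.1  27.3 294. ] ring [568.4  39.4  30.7 661. ] ring-cup [-1.   8.3] eggtop z 237.5
tcp [ 5.749e+02 -3.000e-01  7.970e+01] F [0.26 0.24 0.13] t 5.4333 w 30.5
```

```bash

python3 -m pendant '[{"fingers":0.33,"x":-0.02,"y":0.1,"z":0,"ax":0,"ay":0,"az":0},{"fingers":0.33,"x":-0.04,"y":0.2,"z":0,"ax":0,"ay":0,"az":0},{"fingers":0.33,"x":-0.06,"y":0.3,"z":0,"ax":0,"ay":0,"az":0},{"fingers":0.33,"x":-0.08,"y":0.4,"z":0,"ax":0,"ay":0,"az":0},{"fingers":0.33,"x":-0.1,"y":0.5,"z":0,"ax":0,"ay":0,"az":0}]'
python3 -m pendant '[{"fingers":0.33,"x":-0.02,"y":0.1,"z":0,"ax":0,"ay":0,"az":0},{"fingers":0.33,"x":-0.03,"y":0.18,"z":0,"ax":0,"ay":0,"az":0},{"fingers":0.33,"x":-0.04,"y":0.24,"z":0,"ax":0,"ay":0,"az":0},{"fingers":0.33,"x":-0.05,"y":0.28,"z":0,"ax":0,"ay":0,"az":0},{"fingers":0.33,"x":-0.05,"y":0.3,"z":0,"ax":0,"ay":0,"az":0}]'
python3 w.py
```

```text
clock: 5.85
eef_pos: [573.9, 4.5, 79.7]
ee_rot: [0.0, 0.636, 0.772, 0.0]
force: [0.5, -0.6, -0.2]
gripper_width: 30.3
clock: 6.27
eef_pos: [573.4, 7.5, 79.7]
ee_rot: [0.0, 0.636, 0.772, 0.0]
force: [0.4, 0.2, 0.1]
gripper_width: 30.5
cup [567.9  39.1  27.3 294. ] ring [568.   40.8  29.4 496. ] ring-cup [0.1 1.7] eggtop z 237.5
tcp [573.4   7.5  79.7] F [ 1.06 -0.6   0.09] t 6.3167 w 30.2
```

The cup is centred. I back straight off, then rise.

```bash

python3 -m pendant '[{"fingers":0.33,"x":0.04,"y":-0.2,"z":0,"ax":0,"ay":0,"az":0},{"fingers":0.33,"x":0.14,"y":-0.7,"z":0,"ax":0,"ay":0,"az":0},{"fingers":0.33,"x":0.3,"y":-1.5,"z":0,"ax":0,"ay":0,"az":0},{"fingers":0.33,"x":0.6,"y":-3,"z":0,"ax":0,"ay":0,"az":0},{"fingers":0.33,"x":0.9,"y":-4.5,"z":0,"ax":0,"ay":0,"az":0}]'
python3 w.py
python3 -m pendant '[{"fingers":0.33,"x":0,"y":0,"z":2,"ax":0,"ay":0,"az":0},{"fingers":0.33,"x":0,"y":0,"z":5,"ax":0,"ay":0,"az":0},{"fingers":0.33,"x":0,"y":0,"z":8,"ax":0,"ay":0,"az":0},{"fingers":0.33,"x":-0.5,"y":-3,"z":11,"ax":0,"ay":0,"az":0},{"fingers":0.33,"x":-1.5,"y":-6,"z":14,"ax":0,"ay":0,"az":0}]'
python3 -m pendant '[{"fingers":0.33,"x":-3,"y":-2,"z":0,"ax":0,"ay":0,"az":0},{"fingers":0.33,"x":-6,"y":-4,"z":0,"ax":0,"ay":0,"az":0},{"fingers":0.33,"x":-9,"y":-6,"z":0,"ax":0,"ay":0,"az":0},{"fingers":0.33,"x":-12,"y":-8,"z":0,"ax":0,"ay":0,"az":0},{"fingers":0.33,"x":-12,"y":-8,"z":0,"ax":0,"ay":0,"az":0}]'
python3 - <<'E'
import m; from m import *; from cup import cup
m.S0=(567,40); ims=[]
for n in("top","scene"):
    c,o=measure(n); print(n,"stand",o["standedge"],"brass",o["brass"],"egg",o.get("eggtop"),"cup",cup(n,guess=(567,40,96))[1])
    u,v=proj(c,[[567,40,60]])[0].astype(int); ims.append(cv2.resize(c["pixels"][v-60:v+60,u-64:u+64,::-1],None,fx=3,fy=3,interpolation=cv2.INTER_CUBIC))
cv2.imwrite("pics/end.png",np.hstack(ims)); print(state()["eef_pos"],state()["qvel"].round(3))
E
```

```text
clock: 6.73
eef_pos: [582.6, -38.6, 79.8]
ee_rot: [0.0, 0.636, 0.772, 0.0]
force: [0.3, 0.1, -0.7]
gripper_width: 30.4
cup [567.9  39.   27.3 335. ] ring [566.7  40.7  22.6 527. ] ring-cup [-1.2  1.7] eggtop z 237.6
tcp [583.5 -41.7  79.8] F [-0.05 -1.35  0.05] t 6.7833 w 30.5
clock: 7.2
eef_pos: [568.5, -96.0, 219.2]
ee_rot: [0.0, 0.635, 0.772, 0.0]
force: [-0.1, -0.4, -0.2]
gripper_width: 30.3
clock: 7.62
eef_pos: [443.7, -178.6, 217.9]
ee_rot: [-0.001, 0.638, 0.77, -0.001]
force: [1.7, 0.6, -0.3]
gripper_width: 30.4
top stand [566.3  39.6  53.6 134. ] brass [565.7  39.9  30.7  46. ] egg (array([563.4,  37.4, 111.2]), np.float64(120.6)) cup [565.   39.2  25.7  64. ]Traceback (most recent call last):
  File "<stdin>", line 4, in <module>
  File "m.py", line 25, in measure
    cn=max(cs,key=len)[:,0]
       ~~~^^^^^^^^^^^^
ValueError: max() iterable argument is empty
```

```bash
python3 - <<'E'
from h import *
c=cam("top"); u,v=proj(c,[[567,40,60]])[0].astype(int)
cv2.imwrite("pics/end.png",cv2.resize(c["pixels"][v-75:v+75,u-70:u+130,::-1],None,fx=4,fy=4,interpolation=cv2.INTER_CUBIC))
E
```

```text
(no output)
```

View pics/end.png

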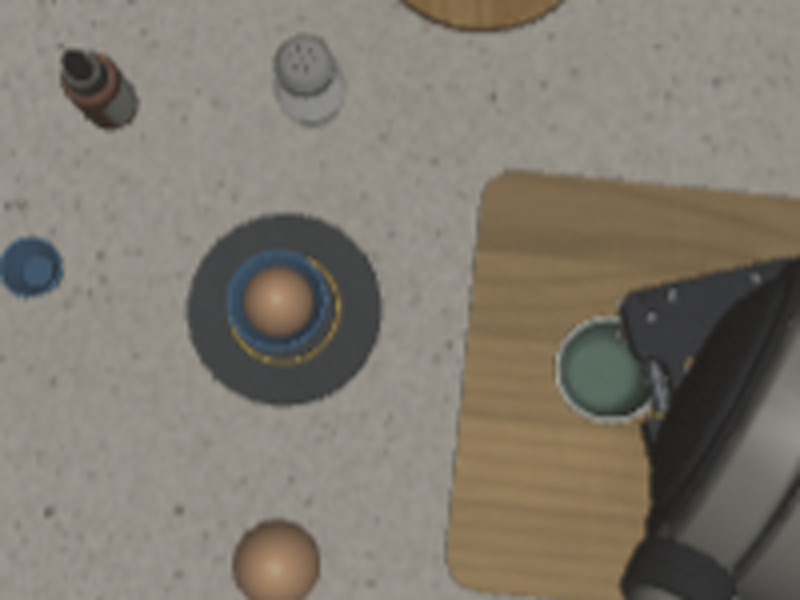

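The cup with its egg (279,300) stands upright inside the ring. The small up-left offset is parallax of the raised rim. The stand and the visible neighbours haven't moved, and the gripper is high and clear.

```bash
python3 -c "
from station import env; print(env.hand_in())"
```

```text
the job is handed in; nothing more can be done
None
```

I nudged the larger egg cup about 25 mm sideways at the rim with the two part-open fingertips. It slid slowly and upright into the brass ring; then I backed off, rose clear and handed the job in at about 8 s. No verdict was reported.

**Last checks:**
- **Cup:** the wrist camera put it at (567.9, 39.0). The ring centre was (568.4, 39.4), measured earlier in the push while the ring was still visible, so the cup was about 0.6 mm off. The top camera gave cup (565.0, 39.2) and stand (566.3, 39.6), about 1.4 mm off. Both are within the 9.5 mm limit.
- **Egg and stand:** the top of the egg was at a height of about 120 mm, close to the 119 mm expected if it is standing in the cup. The stand stayed within 0.3 mm of where it started.
- **Forces:** the wrist sensor read about 1 N during the push, which is no more than its noise.

**Checks that failed or disagreed:**
- **Ring fit:** once the cup covered part of the ring, the late wrist fits became unreliable. The last gave a radius of 22.6 mm instead of about 30.7 mm, so I ignored it.
- **Scene camera:** its final check failed, probably because the arm blocked its view.
- **Bystanders:** I checked these only by eye in the last top picture. The shaker, the bottle and the visible part of the mug looked unmoved; the teaspoon was outside that crop.

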